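Load the window cassette into the laser focusing head

TASK

Take the window cassette (the one with the flat grip tab) out of its stand and push it gently straight down into the slot of the focusing head until it clicks and stays held when you let go. Then slide the head's bolt fully across over the cassette. Never press the cassette hard against the bottom of the slot, and leave the blank cassette in the stand.

Things in the scene. Friction and masses are not known exactly. Their poses are not given: they have to be found in the camera images.
- cassette_mid (a point): Window cassette, 112 mm tall, about 0.12 kg, standing in one slot of the stand. Below: aluminium frame 12 (x) x 56 (y) x 50 mm high with a round window facing along x. Above: flat black tab 10 (x) x 20 (y) x 62 mm high, centred. This point: on the axis at the shoulders where the tab begins, 50 mm above the underside. z up. Both y edges have the same notch, so either way round fits.
- blank_mid (a point): Blank cassette in the stand's other slot, 75 mm away: same frame, no window, and a round post 14 mm across and 62 mm high in place of the flat tab. Point and axes as for the window cassette. Leave it there.
- stand: Fixed black stand 150 (x) x 90 (y) x 30 mm high with two slots along y, at x -37.5 and +37.5 mm, 22 mm deep, 1.5 mm play around the cassettes. Origin: centre of its underside.
- head: Focusing head, fixed: aluminium block 94 mm high reaching 45 mm each way in x, 60 mm to -y, 95 mm to +y; nozzle (45 mm) at -x and barrel (50 mm) at +x stick out below its top. Origin on the table under the slot, z up. In the slot a sprung ball in the -y wall resists from 20 mm above home and a sprung plate lifts with 5 to 7 N from 16 mm above home, total push up to 15 N.
- head_mouth (a point): Centre of the head's cassette slot, level with the block's top; axes as the head. Slot along y (as the cassette's y, either way), 0.75 mm play, in a carrier set to a new height each time, not measured: its funnel mouth (5 mm wider all round) is 2 to 24 mm below this point; home shoulders are 4 to 26 mm below it. At home the ball snaps into the notch, the push drops, then rises steeply in 3 mm.
- bolt_knob (a point): The bolt's upright round black knob, 14 mm across, 34 mm high, on an 8 mm thick steel bar lying along y on the head's top. This point: on the knob's axis half-way up, 25 mm above the head's top. The bar's end is 26 mm ahead of the knob, towards -y.
- bolt (a joint): How far the bolt is slid towards the head's -y, m: 0 to 0.006 is clear of the slot, 0.030 (its stop) fully across over the cassette's +y shoulder. About 2 N of friction; it stays where left. A cassette that stands up unseated may block it.
Things that resemble listed ones, but are neither listed nor needed, are in the scene too. Several things look just like the head: the one meant starts nearest to the robot's base.

How it is judged:
By the outcome, as a careful person would: the job done as asked, in the order asked, and still so for the second after the job is handed in, with the robot touching nothing.
It also fails if it takes over 72 s, if anything falls off the work surface, if the arm or the gripper's body presses on something with over 40 N, if the wrist force passes 120 N, or if a joint passes its speed limit or range.

ROBOT

A 6-joint arm with a two-finger parallel gripper is mounted at the origin on the work surface. World frame = base frame: x ahead of the robot, y to its left, z up, the work surface at z = 0. Lengths are in mm, angles in rad, forces in N, time in s.
With the tool pointing down it reaches from about 350 to 975 mm from the base axis. Payload 7.1 kg.
Tool frame: the origin (TCP) lies midway between the tips of the shut fingers; the grasp point (between the pads) lies 19 mm behind it (ctrl.tcp_to_grasp is the distance from the TCP to the grasp point, in mm); z points along the fingers, y is the line along which they close (so a half turn about z gives the same grasp; the last joint's range is limited). The gripper opens to 88 mm and grips with 3 to 60 N. Pads are 20 mm wide; open, the fingers measure 115 mm over their backs; the gripper's body (75 mm by 178 mm) begins 61 mm behind the grasp point.
Start: joints at [-1.252, 0.423, 1.63, -0, 1.089, -0.019], TCP at [207.15, -589.656, 222.675] pointing down, gripper open.
Joint ranges: [-3, 3], [-0.9, 2.11], [0.09, 2.58], [-1.31, 4.45], [0.11, 2.69], [-2.54, 2.54]. Speed limits (rad/s): [2.39, 2.39, 3.01, 3.14, 3.14, 3.14].

INTERFACE

Orientations are given as a rotation vector (axis times angle).
In Python, from workcell import get_obs, cams, ticket, boxes_of, ctrl gives the robot as it stands.
- The arm moves only by the shell command python3 -m creep 'ROWS' [OPENING]. ROWS is JSON, one flat list of numbers, 4 for each row, row after row: the shift along the world's x, y, z in m, then the turn about the world's z in rad. In form: [tx, ty, tz, spin, tx, ty, tz, spin, ...]. A call has 1 to 10 rows; each row is the pose to reach, as a shift and turn from the pose commanded when the call began; what a row does not reach only later rows make up. A row lasts 1/12 s, in which the tool goes at most 41.7 mm and 7.16 degrees, less where a joint would pass 70% of its speed; a pose out of reach is approached as far as the arm can. A call with a gripper value outside its range is refused whole. OPENING is the opening, from 0 (shut) to 1 (fully open), set as the call begins (- or left out, the last holds). The fingers move at their own pace and stop on an object; the grip force is fixed at half the most. Time passes only in rows, so rows that repeat a pose let the fingers close. It gives the time, the measured TCP pose, the force, the opening and the grip force at its end, in the units of the state.
- get_obs(): the state, without advancing time (a new reading comes with each control period).
- cams.get_image(name): name is "scene" or "side" or "wrist"; returns (picture, depth): 384x512x3 uint8, red, green, blue; 384x512 float32, mm along the optical axis (not along the pixel's ray), 0 where there is no reading.
- cams.get_calibration(name): a dict with "mtx" (3x3 intrinsics, pixels), "R" (3x3) and "t" (3): a world point X has camera coordinates R X + t; the wrist camera has in their place "mount" (4x4, takes a point from camera to tool coordinates, whose origin is the TCP and whose axes are the flange's). Camera axes: x right, y down, z forward; pixel columns grow to the right and rows downward; lengths in mm; the calibration is good to about 2 mm. A picture is of the moment at which its call begins: read the wrist's pose just before it. get_calibration takes no time and is no camera call.
- ticket.close_job(): hands the job in; it is judged then, once.
Trained networks look in the newest picture that a camera, given by its name, has taken for a name from the list of things; names that differ only in an ending like _2 or _b are one class to them, and where a whole thing is asked for, a point or a joint stands for the part that bears it (a point fixed in the world has none). Each returns a list of dicts, best first, with "score" (0 to 1); they miss things now and then, are a little off and sometimes report something else, mostly with a low value. They report only what shows in the picture. A call takes as long as a camera call. They do not tell look-alikes from the thing itself.
- boxes_of(camera, target): "centre" ([column, row] in pixels, amid what is visible of it).
The state is a dict: "t": time; "qpos": joint angles; "qvel": joint speeds; "joint_torque": joint torques, N m; "ee_pos": TCP position; "orientation": TCP orientation; "ft_force": force on the tool from outside, world axes, zero at the start; "moment": the same for the moment, N m; "width": finger opening in mm; "grasp_force": force on a finger pad.
Only numpy, scipy, OpenCV 4.12 (cv2) and the standard library are available. Lean on these libraries where they do the work, as an engineer would, in place of code of your own. Each camera call takes 0.05 s, during which the arm holds its last target. There are 200 camera calls.

## Working session

There is one attempt and no reset: what is moved stays moved. The work goes in short steps, Python scripts to look and compute and a shell command to move; the robot and the scene stay as the last step left them, time stands still between calls to the robot, and variables do not carry over. Pictures are saved under pics/ and viewed, at most 10 in all, crops included, and the job is handed in when it is done.

```bash
ls; mkdir -p pics
cat > h.py <<'E'
import numpy as np, cv2
from scipy.spatial.transform import Rotation as Ro
from workcell import get_obs, cams, ticket, boxes_of, ctrl
def shot(name):
    o=get_obs(); im,d=cams.get_image(name); c=cams.get_calibration(name); K=np.array(c["mtx"])
    if name=="wrist":
        M=np.array(c["mount"]); T=np.eye(4); T[:3,:3]=Ro.from_rotvec(o["orientation"]).as_matrix(); T[:3,3]=o["ee_pos"]; T=T@M
    else:
        T=np.eye(4); R=np.array(c["R"]); T[:3,:3]=R.T; T[:3,3]=-R.T@np.array(c["t"])
    v,u=np.mgrid[:384,:512]; P=np.stack([(u-K[0,2])/K[0,0]*d,(v-K[1,2])/K[1,1]*d,d],-1)@T[:3,:3].T+T[:3,3]
    P[d==0]=np.nan
    return im,d,P,K,T
def save(im,f): cv2.imwrite("pics/"+f,cv2.cvtColor(im,cv2.COLOR_RGB2BGR))
E
python3 - <<'E'
from h import *
ims=[]
for n in ["scene","side","wrist"]:
    im,d,P,K,T=shot(n); save(im,n+"0.png"); np.save("pics/"+n+"P.npy",P); print(n,T[:3,3].round(),T[:3,2].round(2))
    for t in ["cassette_mid","blank_mid","head","bolt_knob","stand"]:
        for b in boxes_of(n,t)[:5]:
            c,r=map(int,b["centre"]); print(t,b["centre"],round(b["score"],2),P[r,c].round())
print(get_obs())
E
```

```text
pics
scene [922. 151. 977.] [-0.39 -0.26 -0.88]
cassette_mid [384.1, 229.5] 0.7 [431. 235.  84.]
cassette_mid [368.1, 248.1] 0.4 [477. 228.  30.]
blank_mid [368.6, 256.3] 0.63 [505. 236.  46.]
head [163.4, 132.2] 0.84 [ 532. -450.   92.]
head [238.7, 180.3] 0.65 [ 538. -166.   96.]
bolt_knob [371.7, 255.6] 0.57 [507. 240.  66.]
bolt_knob [170.0, 124.8] 0.46 [ 507. -438.  114.]
stand [365.6, 250.6] 0.72 [500. 221.  57.]
side [321. 956. 785.] [ 0.15 -0.84 -0.53]
cassette_mid [267.0, 305.3] 0.68 [425. 248.  72.]
blank_mid [232.3, 302.1] 0.67 [500. 246.  65.]
head [280.0, 153.9] 0.88 [ 489. -420.   92.]
head [262.8, 202.3] 0.64 [ 497. -110.   94.]
stand [249.2, 320.6] 0.82 [461. 257.  30.]
wrist [ 272. -566.  384.] [-0.24 -0.08 -0.97]
{'t': 0.9, 'qpos': array([-1.25201326e+00,  4.23040428e-01,  1.62990241e+00, -6.69377519e-06,
        1.08862704e+00, -1.90164613e-02]), 'qvel': array([-0.00011283, -0.00057726, -0.00093473,  0.0001228 ,  0.00072697,
        0.00060848]), 'joint_torque': array([ 2.50475539e-03, -5.44551659e+01, -2.74054402e+01,  6.45208103e-02,
        1.68224500e-02, -1.58861263e-05]), 'ee_pos': array([ 207.13869399, -589.65469815,  222.71133556]), 'orientation': array([ 3.09686488e+00,  5.28095908e-01, -3.87020213e-06]), 'ft_force': array([ 1.21166252, -0.53373819,  0.39702778]), 'moment': array([0.00807908, 0.00867631, 0.00806106]), 'grasp_force': 0.0, 'width': 87.95395743327808}
```

Run:
```python
import cv2
a=cv2.imread("pics/scene0.png");cv2.imwrite("pics/s1.png",cv2.resize(a,(800,600),interpolation=cv2.INTER_CUBIC))
a=cv2.imread("pics/side0.png")[110:350,130:450];cv2.imwrite("pics/s2.png",cv2.resize(a,(800,600),interpolation=cv2.INTER_CUBIC))
```

```text
(no output)
```

View pics/s1.png

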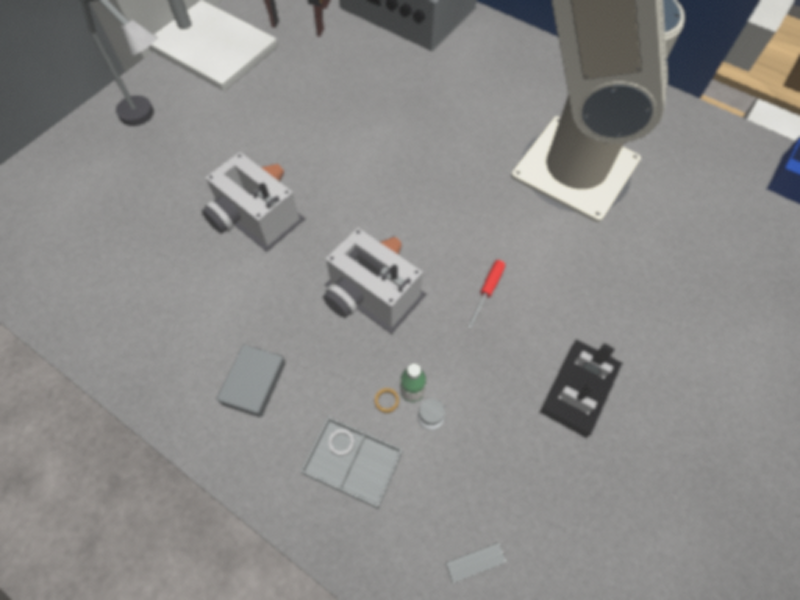

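View pics/s2.png

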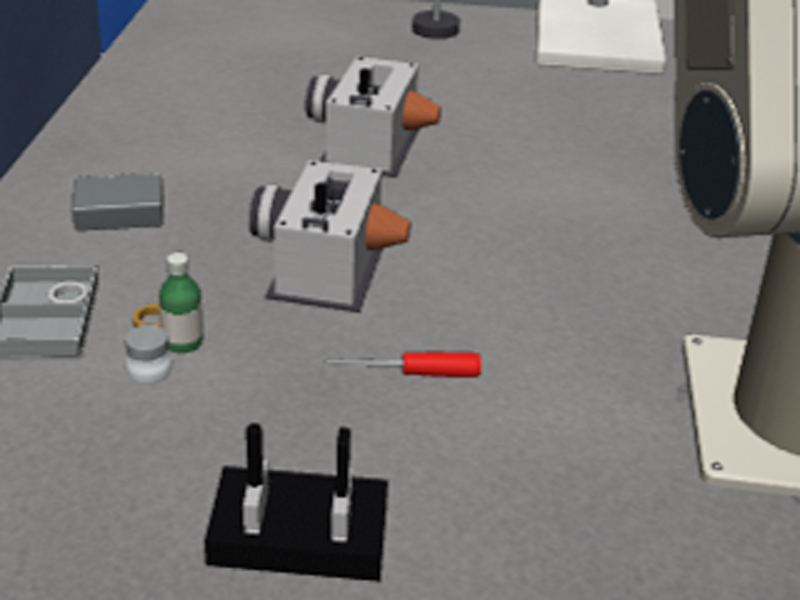

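The views show two look-alike heads. At 800x600 scale in the scene picture they are at (250,200) and (375,280), and the second is nearest the base, so it is the one meant. The stand at (580,388) holds two cassettes: (605,352), which seems to have a flat tab, and (583,393). Next I measure poses from the depth clouds.

Run:
```python
import numpy as np, cv2
for n in ["scene","side"]:
    P=np.load(f"pics/{n}P.npy").reshape(-1,3); P=P[~np.isnan(P).any(1)]
    for nm,lo,hi,box in [("head",87,100,(420,620,-260,-30)),("standtop",26,34,(330,620,130,350)),("tabs",90,140,(330,620,130,350)),("mid",60,90,(330,620,130,350)),("knob",108,150,(420,620,-260,0))]:
        m=(P[:,2]>lo)&(P[:,2]<hi)&(P[:,0]>box[0])&(P[:,0]<box[1])&(P[:,1]>box[2])&(P[:,1]<box[3])
        Q=P[m]; print(n,nm,len(Q))
        if len(Q)<5: continue
        if nm=="tabs":
            _,l,c=cv2.kmeans(Q[:,:2].astype(np.float32),2,None,(3,50,.1),5,0)
            for k in (0,1): q=Q[l[:,0]==k]; print(q.min(0).round(),q.max(0).round(),q.mean(0).round(1),cv2.minAreaRect(q[:,:2].astype(np.float32)))
        else: print(Q.min(0).round(),Q.max(0).round(),np.median(Q,0).round(1),cv2.minAreaRect(Q[:,:2].astype(np.float32)))
```

```text
scene head 1181
[ 457. -260.   87.] [ 558. -104.  100.] [ 517.7 -180.8   93.7] ((507.3664245605469, -184.27902221679688), (155.70819091796875, 92.81231689453125), 86.39031219482422)
scene standtop 1232
[385. 188.  26.] [541. 285.  34.] [469.5 232.9  29.5] ((463.10479736328125, 236.13003540039062), (152.01394653320312, 90.24297332763672), 3.8402371406555176)
scene tabs 127
[420. 224.  91.] [432. 243. 122.] [428.6 233.5 110.1] ((426.2696838378906, 233.60369873046875), (19.56925392150879, 11.711005210876465), 88.92369842529297)
[494. 232.  92.] [508. 245. 122.] [503.6 238.3 110.7] ((501.6737976074219, 238.86163330078125), (12.317307472229004, 13.851469039916992), 41.39418029785156)
scene mid 71
[422. 220.  60.] [508. 244.  90.] [431.1 234.8  75.1] ((465.0445861816406, 232.18849182128906), (86.6102294921875, 23.58571434020996), 0.41031572222709656)
scene knob 45
[ 504. -148.  108.] [ 519. -131.  138.] [ 514.2 -135.4  130.7] ((511.49560546875, -139.610595703125), (13.863407135009766, 18.090618133544922), 2.5548672676086426)
side head 748
[ 459. -260.   87.] [ 558. -100.  100.] [ 501.8 -16
[... 259 characters left out ...]
80371094), 4.02078104019165)
side tabs 184
[494. 234.  90.] [507. 249. 123.] [500.4 244.3 107.9] ((500.819580078125, 241.8905792236328), (14.763886451721191, 13.045764923095703), 84.07669830322266)
[421. 225.  90.] [431. 248. 122.] [425.7 240.9 109.6] ((426.3976135253906, 236.5565185546875), (9.918063163757324, 22.418352127075195), 2.324899196624756)
side mid 121
[420. 238.  60.] [508. 263.  90.] [495.1 245.3  75. ] ((463.9459228515625, 250.67750549316406), (22.583316802978516, 88.26886749267578), 87.62845611572266)
side knob 52
[ 506. -144.  110.] [ 518. -125.  137.] [ 511.3 -131.5  125.3] ((511.9689636230469, -133.8045196533203), (11.108779907226562, 19.337127685546875), 9.889458656311035)
```

Window cassette candidates are scene (384,230) and (369,256). The depth says (426,236) has a 10x20 tab and (501,241) a round 14 mm post, so the first one is the target. The head is at about (507,-200), yaw about -3.6°. The stand's yaw is about +3.9°. I go over the head first for a close look.

```bash
python3 -m creep '[0.025,0.033,0.02,0.117, 0.05,0.065,0.04,0.234, 0.075,0.098,0.06,0.351, 0.10,0.13,0.08,0.468, 0.125,0.163,0.08,0.585, 0.15,0.195,0.08,0.702, 0.175,0.228,0.08,0.819, 0.20,0.26,0.08,0.936, 0.225,0.293,0.08,1.053, 0.25,0.325,0.08,1.169]' 1; python3 -m creep '[0.025,0.033,0,0, 0.05,0.065,0,0, 0.05,0.065,0,0, 0.05,0.065,0,0]'
python3 - <<'E'
from h import *
im,d,P,K,T=shot("wrist"); save(cv2.resize(im,(768,576)),"w1.png"); np.save("pics/w1P.npy",P); np.save("pics/w1im.npy",im)
print(get_obs()["t"],get_obs()["ee_pos"],get_obs()["ft_force"])
for t in ["head","bolt_knob"]:
    for b in boxes_of("wrist",t)[:3]:
        c,r=map(int,b["centre"]); print(t,b["centre"],round(b["score"],2),P[r,c].round())
E
```

```text
t: 1.73
ee_pos: [451.5, -271.2, 303.0]
orientation: [2.285, 2.155, 0.0]
ft_force: [0.1, -0.1, -0.1]
width: 88.0
grasp_force: 0.0
t: 2.07
ee_pos: [501.6, -206.3, 302.6]
orientation: [2.287, 2.154, -0.0]
ft_force: [0.9, -0.2, -0.3]
width: 87.8
grasp_force: 0.0
2.1167 [ 500.74835    -207.47528903  302.5611397 ] [-0.49866406  0.20905735  0.73478503]
head [268.8, 345.2] 0.72 [ 500. -440.  101.]
head [279.4, 151.2] 0.62 [ 527. -184.   94.]
bolt_knob [273.7, 344.4] 0.61 [ 507. -435.  105.]
bolt_knob [264.4, 107.2] 0.59 [ 511. -135.  134.]
```

View pics/w1.png

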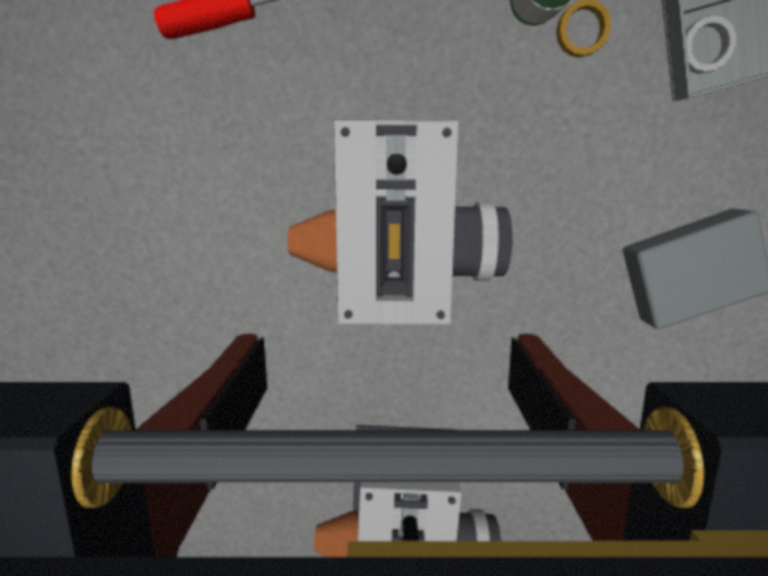

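The wrist picture shows the head with its slot centred at about (394,248) in the 768x576 view and the knob at (397,163). The nozzle points to -x and the knob is on +y. I measure from this cloud.

Run:
```python
import numpy as np, cv2
P=np.load("pics/w1P.npy"); im=np.load("pics/w1im.npy")
f=lambda m:(lambda q:(q.shape[0],cv2.minAreaRect(q[:,:2].astype(np.float32)),q.mean(0).round(1)))(P[m])
z=P[...,2]; x=P[...,0];y=P[...,1]
reg=(x>440)&(x<575)&(y>-280)&(y<-90)
top=reg&(z>90)&(z<98); print("top",f(top))
print("knob",f(reg&(z>118)))
a=np.deg2rad(-3.6); c=np.array([507,-200])
lx=(x-c[0])*np.cos(a)+(y-c[1])*np.sin(a); ly=-(x-c[0])*np.sin(a)+(y-c[1])*np.cos(a)
print("median top z",np.median(z[top]))
hole=reg&(abs(lx)<22)&(ly>-50)&(ly<45)&(z<89); print("hole",f(hole))
print("lower",[ (h,f(reg&(abs(lx)<22)&(ly>-50)&(ly<45)&(z<h))) for h in (70,55)])
print("profile x");r0=165
for ly0 in (-20,0,15):
    for l in range(-20,21,2):
        m=reg&(abs(ly-ly0)<4)&(abs(lx-l)<1.2); print(l,np.nanmedian(z[m]).round(),im[m].mean(0).round(),end=';') if m.any() else 0
    print()
print("profile y")
for l in range(-48,60,2):
    m=reg&(abs(lx)<4)&(abs(ly-l)<1.2)
    if m.any(): print(l,np.nanmedian(z[m]).round(),int(im[m].mean()),end=';')
```

```text
top (8007, ((508.94879150390625, -183.30767822265625), (155.0458526611328, 90.1684799194336), 86.3548355102539), array([ 509.3, -179. ,   92.8]))
knob (50630, ((504.123779296875, -174.04563903808594), (88.76056671142578, 128.60581970214844), 86.84671020507812), array([ 502.1, -184.7,  392.3]))
median top z 92.81628042057872
hole (1716, ((507.92578125, -201.76126098632812), (81.28663635253906, 29.704315185546875), 86.17018127441406), array([ 507.9, -203.3,   70.5]))
lower [(70, (504, ((507.97296142578125, -202.83580017089844), (53.63311004638672, 13.201990127563477), 86.45025634765625), array([ 507.9, -204.8,   42.1]))), (55, (453, ((507.9747314453125, -202.8074493408203), (53.5763053894043, 13.201990127563477), 86.45025634765625), array([ 508. , -202.1,   40. ])))]
profile x
-20 92.0 [174. 174. 174.];-18 92.0 [174. 174. 173.];-16 93.0 [160. 161. 160.];-14 92.0 [107. 107. 108.];-12 85.0 [58. 58. 61.];-10 83.0 [44. 44. 47.];-8 81.0 [44. 43. 46.];-6 55.0 [58. 56. 57.];-4 33.0 [92. 80. 65.];-2 33.0 [82. 75. 69.];0 32.0 [81. 76. 70.];2 33.0 [80. 74. 68.];4 33.0 [79. 73. 68.];6 33.0 [61. 5
[... 1107 characters left out ...]
];18 410.0 [62. 58. 47.];20 410.0 [63. 59. 48.];
profile y
-48 93.0 172;-46 93.0 172;-44 93.0 168;-42 86.0 114;-40 91.0 109;-38 83.0 65;-36 84.0 63;-34 84.0 63;-32 81.0 63;-30 72.0 66;-28 59.0 93;-26 55.0 86;-24 33.0 69;-22 33.0 67;-20 33.0 82;-18 33.0 91;-16 48.0 108;-14 49.0 107;-12 49.0 107;-10 49.0 107;-8 49.0 107;-6 49.0 107;-4 49.0 107;-2 49.0 107;0 49.0 107;2 49.0 107;4 49.0 108;6 49.0 108;8 49.0 108;10 48.0 108;12 409.0 71;14 409.0 68;16 415.0 34;18 400.0 56;20 399.0 87;22 397.0 65;24 397.0 53;28 78.0 37;30 79.0 36;32 83.0 49;34 85.0 62;36 84.0 97;38 101.0 138;40 101.0 138;42 101.0 138;44 101.0 136;46 103.0 89;48 104.0 67;50 104.0 69;52 103.0 93;54 102.0 130;56 102.0 115;58 135.0 43;
```

Head origin is about (507.9,-201), yaw -3.6°. The funnel mouth is at z≈85 and the plate at 49-50, which puts home shoulders at z≈83-84. Next, over the window cassette.

```bash
python3 -m creep '[-0.007,0.04,0,0.02, -0.014,0.08,0,0.04, -0.021,0.12,0,0.06, -0.028,0.16,0,0.08, -0.035,0.2,0,0.1, -0.042,0.24,0,0.12, -0.05,0.28,0,0.132, -0.06,0.32,0,0.132, -0.07,0.36,-0.02,0.132, -0.076,0.4,-0.04,0.132]'; python3 -m creep '[-0.005,0.035,-0.01,0, -0.005,0.035,-0.01,0, -0.005,0.035,-0.01,0,-0.005,0.035,-0.01,0]'
python3 - <<'E'
from h import *
im,d,P,K,T=shot("wrist"); save(cv2.resize(im[60:270,130:410],(800,600)),"w2.png"); np.save("pics/w2P.npy",P)
o=get_obs();print(o["t"],o["ee_pos"],o["orientation"],o["ft_force"])
x,y,z=P[...,0],P[...,1],P[...,2]
reg=(x>370)&(x<560)&(y>170)&(y<310)
f=lambda m:(m.sum(),cv2.minAreaRect(P[m][:,:2].astype(np.float32)),np.median(P[m],0).round(1)) if m.sum()>4 else m.sum()
for nm,m in [("stand",(z>26)&(z<33)),("tabtop",(z>113)&(z<125)&(x<460)),("posttop",(z>113)&(z<125)&(x>460)),("sh1",(z>52)&(z<62)&(x<460)),("sh2",(z>52)&(z<62)&(x>460))]: print(nm,f(reg&m))
E
```

```text
t: 3.05
ee_pos: [425.8, 185.7, 266.8]
orientation: [2.147, 2.292, 0.005]
ft_force: [-0.7, -0.4, 0.5]
width: 87.9
grasp_force: 0.0
t: 3.38
ee_pos: [421.1, 219.1, 256.2]
orientation: [2.146, 2.294, -0.0]
ft_force: [0.2, 0.6, 0.4]
width: 88.2
grasp_force: 0.0
3.4333 [421.32944381 218.8538797  256.40077868] [2.14660549e+00 2.29322083e+00 3.71148373e-04] [-0.20006118 -0.44785609  0.6199705 ]
stand (np.int64(7541), ((464.33221435546875, 238.06942749023438), (150.11337280273438, 89.96903228759766), 3.8130202293395996), array([461.1, 242.8,  28.8]))
tabtop (np.int64(209), ((426.7319641113281, 235.82568359375), (8.535017967224121, 19.125612258911133), 3.9226534366607666), array([426.6, 236.1, 118.7]))
posttop (np.int64(184), ((501.0828857421875, 240.24285888671875), (13.006537437438965, 13.432585716247559), 46.669002532958984), array([500.5, 240.6, 118.5]))
sh1 (np.int64(262), ((426.5505676269531, 235.12991333007812), (11.446573257446289, 55.805904388427734), 3.8489127159118652), array([425.3, 249. ,  56.7]))
sh2 (np.int64(446), ((501.40185546875, 240.16436767578125), (12.917579650878906, 55.61493682861328), 3.7678260803222656), array([500.5, 247.2,  56.8]))
```

View pics/w2.png

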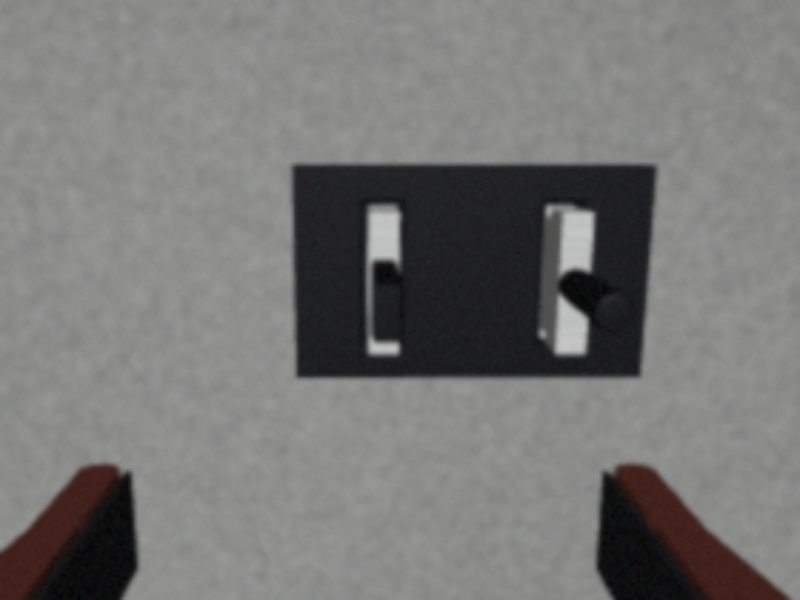

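Confirmed: the left cassette (388,300) has the flat tab, and the right one (605,305) has the round post. Descending on the tab.

```bash
python3 -m creep '[0.003,0.01,-0.03,0, 0.0053,0.0166,-0.06,0, 0.0053,0.0166,-0.09,0, 0.0053,0.0166,-0.115,0, 0.0053,0.0166,-0.135,0, 0.0053,0.0166,-0.155,0, 0.0053,0.0166,-0.1674,0, 0.0053,0.0166,-0.1674,0, 0.0053,0.0166,-0.1674,0]' 0.6; python3 -m creep '[0,0,0,0,0,0,0,0]'
```

```text
t: 4.18
ee_pos: [426.6, 235.5, 88.8]
orientation: [-2.147, -2.293, 0.001]
ft_force: [-0.8, -0.2, -0.3]
width: 52.7
grasp_force: 0.0
t: 4.35
ee_pos: [427.2, 236.7, 89.9]
orientation: [2.145, 2.294, 0.004]
ft_force: [-0.6, -0.4, 0.7]
width: 52.8
grasp_force: 0.0
```

```bash
python3 -m creep '[0,0,0,0,0,0,0,0,0,0,0,0,0,0,0,0,0,0,0,0,0,0,0,0,0,0,0,0]' 0; python3 -m creep '[0,0,0,0,0,0,0,0,0,0,0,0]'
```

```text
t: 4.93
ee_pos: [426.0, 236.9, 88.6]
orientation: [-2.144, -2.296, 0.0]
ft_force: [0.8, 0.7, -1.4]
width: 10.0
grasp_force: 30.5
t: 5.18
ee_pos: [426.0, 236.9, 88.6]
orientation: [-2.145, -2.296, 0.0]
ft_force: [-0.5, -0.2, -0.7]
width: 9.9
grasp_force: 30.0
```

```bash
python3 -m creep '[0,0,0.006,0,0,0,0.016,0,0,0,0.028,0,0,0,0.05,0,0,0,0.08,0,0,0,0.11,0,0,0,0.14,0,0,0,0.155,0,0,0,0.155,0,0,0,0.155,0]'
python3 - <<'E'
from h import *
im,d,P,K,T=shot("wrist"); o=get_obs();print(o["ee_pos"],o["orientation"],o["width"])
x,y,z=P[...,0],P[...,1],P[...,2]
tip=np.array(o["ee_pos"])
m=(abs(x-tip[0])<25)&(abs(y-tip[1])<45)&(z>tip[2]-45)&(z<tip[2]-15)
print(m.sum(), cv2.minAreaRect(P[m][:,:2].astype(np.float32)),np.median(P[m],0), P[m].min(0),P[m].max(0))
save(cv2.resize(im,(768,576)),"w3.png"); np.save("pics/w3P.npy",P)
E
```

```text
t: 6.02
ee_pos: [426.2, 237.0, 244.6]
orientation: [2.144, 2.295, 0.003]
ft_force: [-0.3, -0.1, -1.7]
width: 10.0
grasp_force: 30.0
[425.49419651 236.5453938  243.35349694] [-2.14464538e+00 -2.29553002e+00  5.63211333e-04] 10.222583427235339
830 ((425.2930603027344, 249.4076690673828), (12.260339736938477, 27.857606887817383), 4.168996334075928) [425.1483023  252.67390022 212.78257426] [418.55777745 235.072661   198.65448551] [432.41911901 263.62680363 228.13538911]
```

View pics/w3.png

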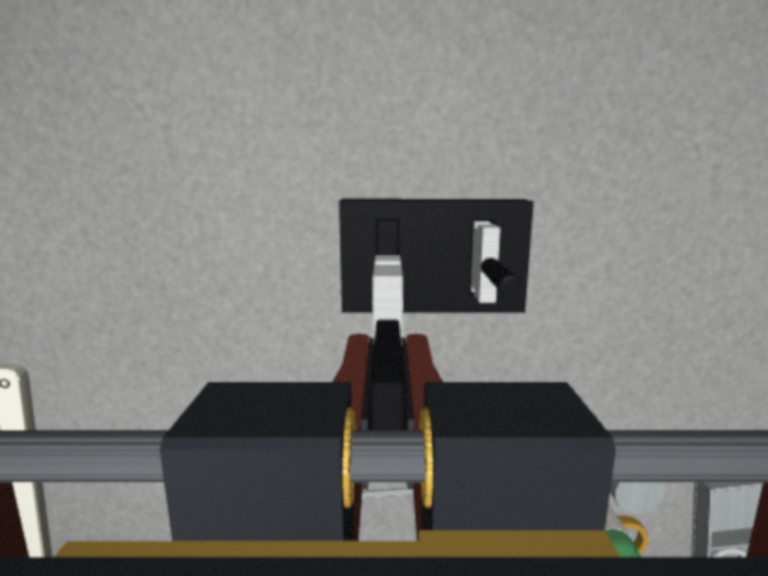

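Cassette held squarely, with its shoulder's +y end at about (388,258). The frame centre lies ~1 mm to -y of the TCP. Carrying it over to the head.

```bash
python3 -m creep '[0.004,-0.02,0,0, 0.010,-0.055,0,-0.02, 0.017,-0.09,0,-0.04, 0.023,-0.125,0,-0.06, 0.03,-0.16,0,-0.08, 0.036,-0.195,0,-0.1, 0.043,-0.23,0,-0.12, 0.05,-0.265,0,-0.132, 0.056,-0.30,0,-0.132, 0.063,-0.335,0,-0.132]' ; python3 -m creep '[0.006,-0.035,0,0, 0.012,-0.065,0,0, 0.016,-0.088,0,0, 0.018,-0.1,0,0, 0.0188,-0.1016,0,0,0.0188,-0.1016,0,0,0.0188,-0.1016,0,0,0.0188,-0.1016,0,0]';python3 -m creep '[0,0,0,0,0,0,0,0]'
```

```text
t: 6.9
ee_pos: [487.7, -99.7, 241.7]
orientation: [-2.289, -2.147, 0.003]
ft_force: [0.5, 0.1, -0.4]
width: 9.8
grasp_force: 30.0
t: 7.57
ee_pos: [507.4, -198.3, 243.3]
orientation: [-2.289, -2.15, 0.0]
ft_force: [0.2, -0.3, -1.2]
width: 10.1
grasp_force: 30.0
t: 7.73
ee_pos: [507.8, -198.7, 243.8]
orientation: [-2.29, -2.151, -0.0]
ft_force: [0.2, -0.3, -1.4]
width: 10.1
grasp_force: 30.0
```

```bash
python3 -m creep '[0.0003,-0.0011,-0.02,0, 0.0003,-0.0011,-0.045,0,0.0003,-0.0011,-0.058,0,0.0003,-0.0011,-0.058,0,0.0003,-0.0011,-0.058,0,0.0003,-0.0011,-0.058,0]';python3 - <<'E'
from h import *
im,d,P,K,T=shot("wrist"); o=get_obs();print(o["ee_pos"],o["ft_force"])
save(cv2.resize(im[60:270,130:410],(800,600)),"w4.png")
x,y,z=P[...,0],P[...,1],P[...,2]
m=(abs(x-508)<25)&(y<-160)&(y>-215)&(z>140)&(z<160)
print("cass",m.sum(), cv2.minAreaRect(P[m][:,:2].astype(np.float32)),np.median(P[m],0))
m=(x>440)&(x<575)&(y>-280)&(y<-90)&(z>90)&(z<98);print("top",cv2.minAreaRect(P[m][:,:2].astype(np.float32)),np.median(z[m]))
a=np.deg2rad(-3.6); lx=(x-508)*np.cos(a)+(y+201)*np.sin(a); ly=-(x-508)*np.sin(a)+(y+201)*np.cos(a)
for l in range(26,48): 
    q=(abs(lx)<4)&(abs(ly-l)<.6)&(z<140)
    if q.any(): print(l,np.median(z[q]).round(),end=';')
S,_=None,None
im2,d2,P2,_,_=shot("side"); save(cv2.resize(im2[150:270,200:360],(800,600)),"sd4.png")
E
```

```text
t: 8.23
ee_pos: [508.8, -200.9, 186.7]
orientation: [2.29, 2.149, 0.001]
ft_force: [0.9, -0.1, -1.4]
width: 10.1
grasp_force: 30.0
[ 509.01253077 -200.97878488  186.90633268] [ 0.30210515  0.28166049 -0.79597304]
cass 738 ((509.5905456542969, -188.49072265625), (27.765615463256836, 12.224885940551758), 86.18721771240234) [ 509.96686957 -183.60146118  154.74361477]
top ((509.0213317871094, -178.59701538085938), (145.02789306640625, 90.34183502197266), 86.19647979736328) 92.8668110824544
26 123.0;27 118.0;29 77.0;30 78.0;31 80.0;32 82.0;33 83.0;34 85.0;35 84.0;36 84.0;39 101.0;40 102.0;41 101.0;42 101.0;43 101.0;44 101.0;45 102.0;46 101.0;47 104.0;
```

View pics/w4.png

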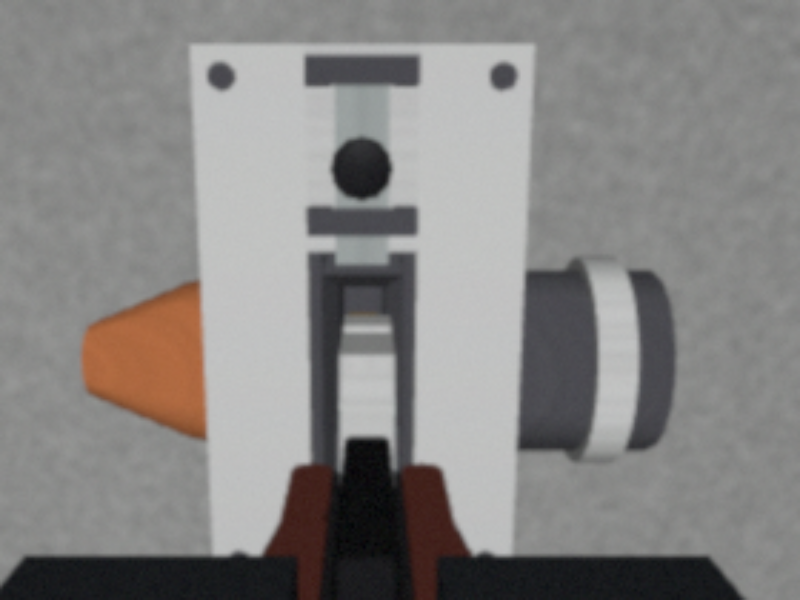

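In this view the cassette's +y end (366,320) stands over the slot (362,290), about 1 mm off in x and 1.4 mm off in y. I correct this and approach the mouth.

```bash
python3 -m creep '[-0.0011,0.0014,-0.006,0, -0.0011,0.0014,-0.012,0,-0.0011,0.0014,-0.014,0,-0.0011,0.0014,-0.014,0]';python3 -m creep '[0,0,0,0,0,0,0,0]';python3 -m creep '[0,0,-0.002,0,0,0,-0.004,0,0,0,-0.006,0,0,0,-0.006,0]';python3 -m creep '[0,0,-0.002,0,0,0,-0.004,0,0,0,-0.004,0]'
```

```text
t: 8.67
ee_pos: [506.5, -199.2, 170.9]
orientation: [-2.29, -2.148, 0.001]
ft_force: [-1.0, 0.4, -1.3]
width: 9.8
grasp_force: 30.0
t: 8.83
ee_pos: [507.1, -199.5, 171.6]
orientation: [2.291, 2.149, 0.0]
ft_force: [0.1, -0.0, -1.0]
width: 9.9
grasp_force: 30.0
t: 9.17
ee_pos: [506.8, -199.3, 165.2]
orientation: [-2.291, -2.149, 0.0]
ft_force: [0.3, -0.1, -1.8]
width: 9.3
grasp_force: 30.0
t: 9.42
ee_pos: [506.8, -199.4, 161.2]
orientation: [-2.291, -2.149, 0.0]
ft_force: [-0.7, 0.5, -0.7]
width: 9.8
grasp_force: 30.0
```

```bash
python3 -m creep '[0.0008,0,-0.001,0,0.0008,0,-0.002,0,0.0008,0,-0.002,0]';python3 -m creep '[0,0,-0.001,0,0,0,-0.002,0,0,0,-0.002,0]';python3 -m creep '[0,0,-0.001,0,0,0,-0.002,0,0,0,-0.002,0]';python3 -m creep '[0,0,-0.001,0,0,0,-0.002,0,0,0,-0.002,0]'
```

```text
t: 9.67
ee_pos: [507.8, -199.4, 159.5]
orientation: [-2.291, -2.149, 0.0]
ft_force: [-0.4, -1.3, -0.1]
width: 9.9
grasp_force: 30.0
t: 9.92
ee_pos: [507.7, -199.4, 157.5]
orientation: [-2.291, -2.149, 0.0]
ft_force: [-0.6, -0.4, -1.1]
width: 10.1
grasp_force: 30.0
t: 10.17
ee_pos: [507.7, -199.4, 155.4]
orientation: [-2.291, -2.149, 0.0]
ft_force: [-0.6, -0.9, -1.7]
width: 10.3
grasp_force: 30.0
t: 10.42
ee_pos: [507.7, -199.4, 153.4]
orientation: [-2.291, -2.149, 0.0]
ft_force: [-0.4, 0.9, -1.2]
width: 9.8
grasp_force: 30.0
```

```bash
for i in 1 2 3; do :; done; python3 -m creep '[0,0,-0.001,0,0,0,-0.002,0,0,0,-0.003,0,0,0,-0.003,0]';python3 -m creep '[0,0,-0.001,0,0,0,-0.002,0,0,0,-0.003,0,0,0,-0.004,0,0,0,-0.004,0]';python3 -m creep '[0,0,-0.001,0,0,0,-0.002,0,0,0,-0.003,0,0,0,-0.004,0,0,0,-0.004,0]'
```

```text
t: 10.75
ee_pos: [507.7, -199.4, 150.4]
orientation: [-2.291, -2.149, 0.0]
ft_force: [-0.5, -0.1, -1.5]
width: 9.6
grasp_force: 30.0
t: 11.17
ee_pos: [507.7, -199.3, 146.4]
orientation: [-2.291, -2.149, 0.0]
ft_force: [-0.6, 0.5, -1.4]
width: 9.7
grasp_force: 30.0
t: 11.58
ee_pos: [507.7, -199.4, 142.4]
orientation: [-2.291, -2.149, 0.0]
ft_force: [0.1, 0.1, -1.1]
width: 9.6
grasp_force: 30.0
```

```bash
D='-'; python3 -m creep '[0,0,-0.001,0,0,0,-0.002,0,0,0,-0.003,0,0,0,-0.004,0,0,0,-0.004,0]';python3 -m creep '[0,0,-0.001,0,0,0,-0.002,0,0,0,-0.003,0,0,0,-0.003,0]';python3 -m creep '[0,0,-0.001,0,0,0,-0.002,0,0,0,-0.003,0,0,0,-0.003,0]';python3 -m creep '[0,0,-0.001,0,0,0,-0.002,0,0,0,-0.003,0,0,0,-0.003,0]'
```

```text
t: 12.0
ee_pos: [507.7, -199.4, 138.4]
orientation: [-2.291, -2.149, 0.0]
ft_force: [0.2, -0.1, -1.1]
width: 10.3
grasp_force: 30.0
t: 12.33
ee_pos: [508.3, -198.8, 136.1]
orientation: [-2.292, -2.148, -0.002]
ft_force: [1.3, 4.4, 3.7]
width: 10.0
grasp_force: 30.0
t: 12.67
ee_pos: [508.3, -198.9, 133.0]
orientation: [2.291, 2.149, 0.002]
ft_force: [2.5, 3.7, 0.7]
width: 9.9
grasp_force: 30.0
t: 13.0
ee_pos: [508.1, -199.2, 129.8]
orientation: [2.291, 2.149, 0.001]
ft_force: [0.6, 5.0, 5.5]
width: 10.0
grasp_force: 30.0
```

```bash
python3 -m creep '[0,0,-0.001,0,0,0,-0.002,0,0,0,-0.003,0,0,0,-0.003,0]';python3 -m creep '[0,0,-0.001,0,0,0,-0.002,0,0,0,-0.003,0,0,0,-0.003,0]';python3 -m creep '[0,0,-0.001,0,0,0,-0.002,0,0,0,-0.002,0]'
```

```text
t: 13.33
ee_pos: [508.2, -199.2, 126.8]
orientation: [2.291, 2.149, 0.001]
ft_force: [1.1, 5.5, 5.2]
width: 9.8
grasp_force: 30.0
t: 13.67
ee_pos: [508.2, -199.2, 123.9]
orientation: [2.291, 2.149, 0.001]
ft_force: [1.1, 4.8, 5.7]
width: 9.9
grasp_force: 30.0
t: 13.92
ee_pos: [508.2, -199.2, 121.9]
orientation: [2.291, 2.149, 0.001]
ft_force: [1.5, 5.8, 5.3]
width: 9.8
grasp_force: 30.0
```

Now 1 mm at a time.

```bash
python3 -m creep '[0,0,-0.001,0,0,0,-0.001,0]';python3 -m creep '[0,0,-0.001,0,0,0,-0.001,0]';python3 -m creep '[0,0,-0.001,0,0,0,-0.001,0]'; python3 -m creep '[0,0,-0.001,0,0,0,-0.001,0]'
```

```text
t: 14.08
ee_pos: [508.1, -199.2, 120.7]
orientation: [2.291, 2.149, 0.001]
ft_force: [0.7, 4.6, 3.8]
width: 10.2
grasp_force: 30.0
t: 14.25
ee_pos: [508.1, -199.2, 119.7]
orientation: [2.292, 2.149, 0.001]
ft_force: [1.5, 4.7, 4.4]
width: 9.6
grasp_force: 30.0
t: 14.42
ee_pos: [508.1, -199.3, 118.6]
orientation: [2.291, 2.149, 0.001]
ft_force: [2.0, 4.1, 1.5]
width: 9.8
grasp_force: 30.0
t: 14.58
ee_pos: [508.0, -199.5, 117.2]
orientation: [2.291, 2.149, 0.0]
ft_force: [3.6, 2.5, -3.1]
width: 9.9
grasp_force: 30.0
```

```bash
python3 -m creep '[0,0,-0.0005,0,0,0,-0.0005,0]';python3 -m creep '[0,0,-0.0005,0,0,0,-0.0005,0]'
```

```text
t: 14.75
ee_pos: [507.9, -199.5, 116.9]
orientation: [2.291, 2.149, -0.0]
ft_force: [2.6, 3.9, -1.2]
width: 9.7
grasp_force: 30.0
t: 14.92
ee_pos: [507.8, -199.5, 116.6]
orientation: [-2.291, -2.149, 0.0]
ft_force: [0.9, 3.6, 0.2]
width: 9.4
grasp_force: 30.0
```

```bash
python3 -m creep '[0,0,-0.0005,0,0,0,-0.0005,0]';python3 -m creep '[0,0,-0.0005,0,0,0,-0.0005,0]'
```

```text
t: 15.08
ee_pos: [507.9, -199.5, 116.2]
orientation: [2.291, 2.149, -0.0]
ft_force: [0.9, 4.3, 0.8]
width: 10.2
grasp_force: 30.0
t: 15.25
ee_pos: [507.8, -199.5, 115.7]
orientation: [2.291, 2.149, -0.0]
ft_force: [0.5, 3.1, 3.3]
width: 10.0
grasp_force: 30.0
```

The push dropped to -3 N, which is the snap, and it now rises. Releasing and lifting.

```bash
python3 -m creep '[0,0,0,0,0,0,0,0,0,0,0,0,0,0,0,0]' 0.5;python3 -m creep '[0,0,0.02,0,0,0,0.05,0,0,0,0.08,0,0,0,0.11,0,0,0,0.125,0,0,0,0.125,0,0,0,0.125,0]'
python3 - <<'E'
from h import *
im,d,P,K,T=shot("wrist"); o=get_obs();print(o["ee_pos"],o["ft_force"])
save(cv2.resize(im[60:340,110:430],(800,600)),"w5.png"); np.save("pics/w5P.npy",P)
x,y,z=P[...,0],P[...,1],P[...,2]
r=(x>440)&(x<575)&(y>-280)&(y<-90)
f=lambda m:(m.sum(),cv2.minAreaRect(P[m][:,:2].astype(np.float32)),np.median(P[m],0).round(1)) if m.sum()>4 else m.sum()
m=r&(z>90)&(z<97);print("top",f(m))
print("tabtop",f(r&(z>138)&(z<160)&(y<-170)))
print("knobtop",f(r&(z>130)&(z<142)&(y>-165)), f(r&(z>115)&(z<142)&(y>-165)))
a=np.deg2rad(-3.7); lx=(x-508)*np.cos(a)+(y+201)*np.sin(a); ly=-(x-508)*np.sin(a)+(y+201)*np.cos(a)
for l in range(8,75,2):
    q=(abs(lx)<4)&(abs(ly-l)<1)&(z<160)
    if q.any(): print(l,np.median(z[q]).round(1),end=';')
E
```

```text
t: 15.58
ee_pos: [507.5, -199.7, 115.4]
orientation: [-2.291, -2.149, 0.001]
ft_force: [0.0, 0.2, -0.2]
width: 33.0
grasp_force: 0.0
t: 16.17
ee_pos: [508.0, -199.7, 241.0]
orientation: [2.29, 2.148, 0.001]
ft_force: [0.4, -0.9, -0.2]
width: 43.9
grasp_force: 0.0
[ 507.30399258 -199.32242678  239.86494214] [-0.09635087 -0.04811609 -0.42383456]
top (np.int64(11130), ((508.8570251464844, -183.42088317871094), (155.3257293701172, 90.40235900878906), 86.3544921875), array([ 506.6, -173.1,   92.8]))
tabtop (np.int64(299), ((508.1162109375, -200.30279541015625), (20.035228729248047, 9.164204597473145), 86.2262191772461), array([ 508.1, -199.4,  146.4]))
knobtop (np.int64(230), ((511.8765869140625, -136.4665985107422), (13.050407409667969, 12.987228393554688), 40.34829330444336), array([ 511.8, -136.4,  135.2])) (np.int64(230), ((511.8765869140625, -136.4665985107422), (13.050407409667969, 12.987228393554688), 40.34829330444336), array([ 511.8, -136.4,  135.2]))
8 146.7;10 124.7;12 84.5;14 84.6;16 84.6;18 84.8;20 84.0;22 84.7;24 84.7;26 84.7;28 84.3;30 78.4;32 81.0;34 84.4;36 84.2;38 100.2;40 101.4;42 101.4;44 101.7;46 101.3;48 103.8;50 103.9;52 103.9;54 102.1;56 101.6;58 135.1;60 135.2;62 135.4;64 135.3;66 135.4;68 135.2;70 135.2;72 101.7;74 101.4;
```

View pics/w5.png

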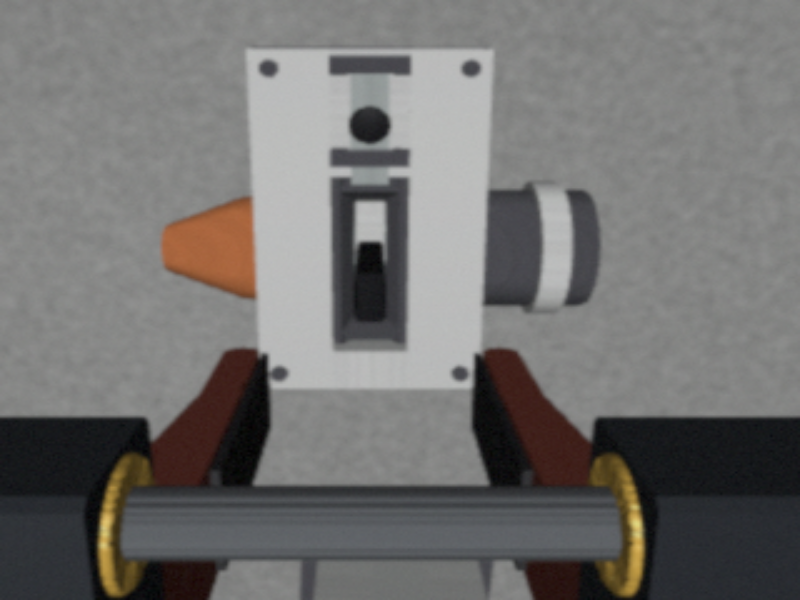

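The cassette stays at (369,280), shoulder z≈85.5, consistent with the force equilibrium. Now a gentle confirming touch on the tab top with shut fingers, under 10 N.

```bash
python3 -m creep '[0,0,-0.03,0,0,0,-0.06,0,0,0,-0.08,0,0,0,-0.088,0,0,0,-0.088,0,0,0,-0.088,0,0,0,-0.088,0]' 0;python3 -m creep '[0,0,-0.001,0,0,0,-0.002,0,0,0,-0.003,0,0,0,-0.003,0]'
```

```text
t: 16.8
ee_pos: [508.4, -199.7, 153.3]
orientation: [2.291, 2.149, 0.001]
ft_force: [-0.3, -0.3, 1.1]
width: 1.7
grasp_force: 0.0
t: 17.13
ee_pos: [508.0, -199.5, 150.0]
orientation: [2.291, 2.149, 0.0]
ft_force: [-0.4, 0.2, 0.0]
width: 0.5
grasp_force: 0.0
```

```bash
python3 -m creep '[0,0,-0.001,0,0,0,-0.001,0]';python3 -m creep '[0,0,-0.001,0,0,0,-0.001,0]';python3 -m creep '[0,0,-0.0005,0,0,0,-0.0005,0]'
```

```text
t: 17.3
ee_pos: [507.8, -199.4, 148.7]
orientation: [2.291, 2.149, 0.0]
ft_force: [-0.8, 0.4, -0.1]
width: 0.4
grasp_force: 0.0
t: 17.47
ee_pos: [508.1, -199.5, 147.8]
orientation: [2.291, 2.149, 0.0]
ft_force: [1.0, -0.1, 1.9]
width: 0.3
grasp_force: 1.0
t: 17.63
ee_pos: [508.3, -199.6, 147.5]
orientation: [2.291, 2.149, 0.001]
ft_force: [0.1, -0.3, 4.6]
width: 0.4
grasp_force: 2.3
```

```bash
python3 -m creep '[0,0,-0.0005,0,0,0,-0.0005,0]';python3 -m creep '[0,0,-0.0004,0,0,0,-0.0004,0]'
```

```text
t: 17.8
ee_pos: [508.2, -199.5, 147.0]
orientation: [2.291, 2.149, 0.001]
ft_force: [-0.5, -0.0, 5.9]
width: 0.0
grasp_force: 2.7
t: 17.97
ee_pos: [508.4, -199.5, 146.8]
orientation: [2.291, 2.149, 0.001]
ft_force: [0.5, 1.7, 6.4]
width: 0.5
grasp_force: 3.1
```

```bash
python3 -m creep '[0,0,-0.0004,0,0,0,-0.0004,0]';python3 -m creep '[0,0,-0.0004,0,0,0,-0.0004,0]'
```

```text
t: 18.13
ee_pos: [508.7, -199.5, 146.7]
orientation: [2.29, 2.148, 0.002]
ft_force: [-0.2, 1.7, 8.4]
width: 0.7
grasp_force: 4.3
t: 18.3
ee_pos: [509.0, -199.6, 146.7]
orientation: [2.29, 2.148, 0.002]
ft_force: [-0.0, 2.0, 11.2]
width: 0.5
grasp_force: 5.5
```

It stiffens steeply within about 1 mm, so it is seated. I lift and go behind the knob, on its +y side.

```bash
python3 -m creep '[0,0,0.02,0,0,0.005,0.04,0,0.002,0.03,0.045,0,0.004,0.06,0.045,0,0.0055,0.083,0.045,0,0.0055,0.0853,0.02,0,0.0055,0.0853,-0.01,0,0.0055,0.0853,-0.027,0,0.0055,0.0853,-0.032,0,0.0055,0.0853,-0.032,0]'; python3 -m creep '[0,0,0,0,0,0,0,0]'
```

```text
t: 19.13
ee_pos: [512.1, -113.8, 112.0]
orientation: [-2.289, -2.147, 0.003]
ft_force: [0.4, 0.7, -0.4]
width: 0.6
grasp_force: 0.0
t: 19.3
ee_pos: [514.1, -114.5, 114.5]
orientation: [2.291, 2.148, 0.001]
ft_force: [0.2, -0.2, -0.4]
width: 0.5
grasp_force: 0.0
```

```bash
python3 -m creep '[-0.0003,-0.004,0,0,-0.0005,-0.008,0,0,-0.0008,-0.012,0,0,-0.001,-0.015,0,0,-0.001,-0.015,0,0]';python3 -m creep '[-0.0003,-0.004,0,0,-0.0005,-0.008,0,0,-0.0007,-0.010,0,0,-0.0007,-0.010,0,0]';python3 -m creep '[-0.0001,-0.002,0,0,-0.0002,-0.004,0,0,-0.0002,-0.004,0,0]'
```

```text
t: 19.72
ee_pos: [512.5, -129.9, 113.8]
orientation: [2.292, 2.148, 0.0]
ft_force: [-0.3, 0.3, -0.2]
width: 0.7
grasp_force: 0.0
t: 20.05
ee_pos: [511.6, -139.7, 113.4]
orientation: [2.292, 2.149, -0.0]
ft_force: [-0.2, 0.0, 0.9]
width: 0.5
grasp_force: 0.0
t: 20.3
ee_pos: [511.3, -143.4, 113.3]
orientation: [-2.291, -2.149, 0.0]
ft_force: [0.1, 0.6, 1.6]
width: 0.6
grasp_force: 0.4
```

```bash
python3 -m creep '[0,0,0,0]'
python3 - <<'E'
from h import *
im,d,P,K,T=shot("wrist"); o=get_obs();print(o["ee_pos"],o["ft_force"])
im2,_,P2,_,_=shot("side")
A=cv2.resize(im[30:340,110:430],(400,388)); B=cv2.resize(im2[150:270,220:340],(388,388))
save(np.hstack([A,B]),"w6.png")
E
```

```text
t: 20.38
ee_pos: [511.3, -143.3, 113.3]
orientation: [-2.291, -2.149, 0.001]
ft_force: [0.6, 0.5, -0.1]
width: 0.5
grasp_force: 0.1
[ 511.335105   -143.28569695  113.35610926] [-0.12392968 -0.5429171  -0.57436476]
```

View pics/w6.png

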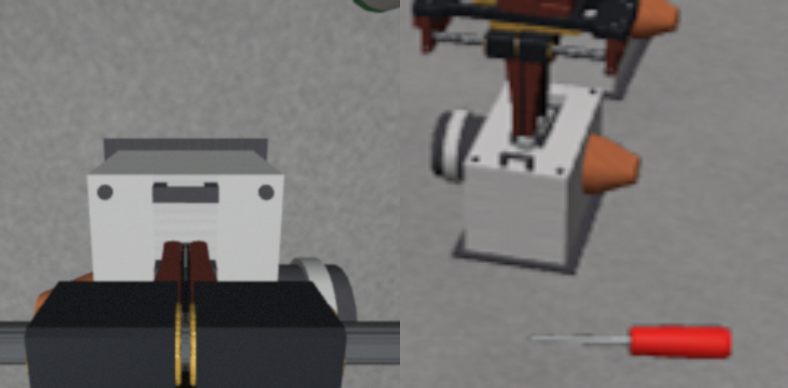

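The bar has slid away from the rear strap (at (186,192)), so the bolt is moving. I push on to the stop.

```bash
python3 -m creep '[-0.0001,-0.002,0,0,-0.0001,-0.002,0,0]';python3 -m creep '[-0.0001,-0.0015,0,0,-0.0001,-0.0015,0,0]';python3 -m creep '[-0.0001,-0.001,0,0,-0.0001,-0.001,0,0]'
```

```text
t: 20.65
ee_pos: [511.3, -144.3, 113.4]
orientation: [-2.291, -2.147, -0.002]
ft_force: [0.4, 5.6, 0.4]
width: 0.4
grasp_force: 3.1
t: 20.82
ee_pos: [511.2, -144.5, 113.4]
orientation: [-2.291, -2.146, -0.004]
ft_force: [2.3, 13.8, 2.6]
width: 0.2
grasp_force: 6.7
t: 20.98
ee_pos: [511.2, -144.6, 113.4]
orientation: [-2.29, -2.145, -0.005]
ft_force: [2.5, 18.9, 3.0]
width: 0.3
grasp_force: 9.1
```

Stop reached, with 19 N and no motion. I back off, lift and check.

```bash
python3 -m creep '[0,0.01,0,0,0.001,0.015,0,0,0.001,0.015,0.03,0,0.001,0.015,0.065,0,0.001,-0.01,0.1,0,0.001,-0.035,0.13,0,0,-0.055,0.13,0,0,-0.055,0.13,0,0,-0.055,0.13,0,0,-0.055,0.13,0]' 0.5
python3 - <<'E'
from h import *
im,d,P,K,T=shot("wrist"); o=get_obs();print(o["t"],o["ee_pos"],o["ft_force"])
save(cv2.resize(im[60:340,110:430],(800,600)),"w7.png")
x,y,z=P[...,0],P[...,1],P[...,2]
r=(x>440)&(x<575)&(y>-280)&(y<-90)
f=lambda m:(m.sum(),cv2.minAreaRect(P[m][:,:2].astype(np.float32)),np.median(P[m],0).round(1)) if m.sum()>4 else m.sum()
print("tabtop",f(r&(z>140)&(z<160)&(y<-170)))
print("knobtop",f(r&(z>130)&(z<140)&(y>-178)))
a=np.deg2rad(-3.7); lx=(x-507.8)*np.cos(a)+(y+201)*np.sin(a); ly=-(x-507.8)*np.sin(a)+(y+201)*np.cos(a)
for l in range(6,75,2):
    q=(abs(lx)<4)&(abs(ly-l)<1)&(z<160)
    if q.any(): print(l,np.median(z[q]).round(1),end=';')
E
```

```text
t: 21.82
ee_pos: [510.3, -202.0, 242.5]
orientation: [-2.29, -2.148, 0.001]
ft_force: [-0.3, 1.4, -0.6]
width: 44.2
grasp_force: 0.0
21.8667 [ 510.33674291 -201.69900765  242.31505912] [0.35064317 0.12812688 0.40678816]
tabtop (np.int64(287), ((507.69146728515625, -200.3929901123047), (19.534805297851562, 9.195930480957031), 86.27462768554688), array([ 507.8, -200. ,  146.5]))
knobtop (np.int64(221), ((510.2878723144531, -160.80348205566406), (13.286968231201172, 12.511335372924805), 85.74308013916016), array([ 510.3, -160.5,  135. ]))
6 146.6;8 147.3;10 123.8;14 100.9;16 101.2;18 101.1;20 101.2;22 101.1;24 101.5;26 101.4;28 101.5;30 101.4;34 134.9;36 135.2;38 135.3;40 135.4;42 135.5;44 134.9;46 131.8;48 103.6;50 103.9;52 103.6;54 102.2;56 101.6;58 101.2;60 101.3;62 97.8;64 93.2;66 93.0;68 92.6;70 92.7;72 92.8;74 92.8;
```

View pics/w7.png

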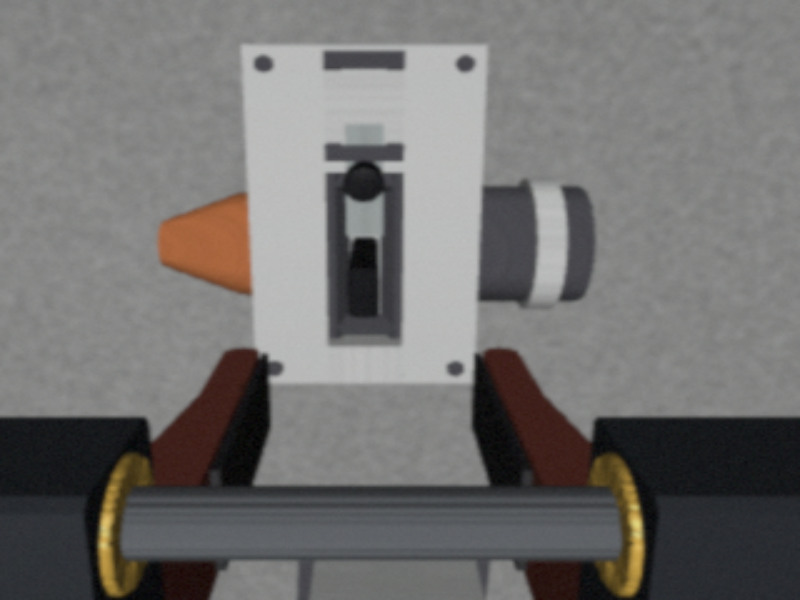

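The knob (363,180) is 24 mm across at its stop, with the bar over the +y shoulder (364,218). The cassette is still seated, its tab top unchanged, and the gripper is clear.

```bash
python3 -c "
from workcell import ticket; print(ticket.close_job())"
```

```text
the job is handed in; nothing more can be done
None
```

The window cassette is clicked into the focusing head and stayed held after release, the bolt is slid across to its stop over the cassette's shoulder, and the blank was left in the stand; the job was handed in after about 22 s, with no verdict returned.

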